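Lock the last quarter-turn fastener on a control box cover

ROBOT

A 6-joint arm with a two-finger parallel gripper is mounted at the origin on the work surface. World frame = base frame: x ahead of the robot, y to its left, z up, the work surface at z = 0. Lengths are in m, angles in rad, forces in N, time in s.
With the tool pointing down it reaches from about 0.325 to 0.9 m from the base axis. Payload 3.5 kg.
Tool frame: the origin (TCP) lies between the finger pads; the fingertips stand 8 mm ahead of it and the grasp point (between the pads) lies 11 mm behind it (tips_ahead is the distance from the TCP to the fingertips, in m); z points along the fingers, y is the direction in which the jaws open and shut (so a half turn about z gives the same grasp; the last joint's range is limited). The gripper opens to 85 mm and grips with 20 to 120 N. Pads are 22 mm wide; open, the fingers measure 114 mm over their backs; the gripper's body (76 mm by 85 mm) begins 54 mm behind the grasp point. The pads swing forward as they close: fully open they stand 13 mm farther back than shut.
Start: joints at [1.115, 0.276, -0.026, 1.268, 0, 1.467], TCP at [0.216, 0.587, 0.239] pointing down, gripper open.
Joint ranges: [-3.12, 3.12], [-0.85, 1.88], [-1.08, 1.24], [-1.95, 2.15], [-1.57, 1.53], [-3.14, 3.14]. Speed limits (rad/s): [2.57, 2.57, 3.14, 3.14, 3.14, 3.14].

INTERFACE

Orientations are given as a rotation vector (axis times angle).
In Python, from cell import read_state, camera, calibration, sign_off, tips_ahead gives the robot as it stands.
- The arm moves only by the tool servo_tool, never from a script. Its argument "rows" is a list of rows, each an object of numbers: "tx", "ty", "tz": the shift along the tool's x, y, z in mm; "turn": the turn about the tool's z in degrees. A call has 1 to 20 rows; each row shifts and turns the pose as measured when the row begins, along the tool's axes as they then stand; what a row does not reach is not made up. A row lasts 1/12 s, in which the tool goes at most 41.7 mm and 7.16 degrees, less where a joint would pass 70% of its speed; a pose out of reach is approached as far as the arm can. A call with a gripper value outside its range is refused whole. "hand" is the finger opening in mm, from 0 to 85.4, set as the call begins (left out, the last holds). The fingers move at their own pace and stop on an object; "squeeze" is the grip in N (left out, the last holds). Time passes only in rows, so rows that do not move let the fingers close. It gives the time, the measured TCP pose, the force and the opening at its end, in the units of the state.
- read_state(): the state, without advancing time (a new reading comes with each control period).
- camera(name): name is "scene" or "top"; returns (picture, depth): 480x640x3 uint8, blue, green, red; 480x640 float32, m along the optical axis (not along the pixel's ray), 0 where there is no reading.
- calibration(name): a dict with "fov_y" (degrees; the focal length in pixels is half the picture's height over the tangent of half this angle, whatever the lens; pixels are square), "cx", "cy" (the principal point, pixels), "rvec" (rotation vector, rad) and "tvec" (3), from world to camera coordinates, as OpenCV has them. Camera axes: x right, y down, z forward; pixel columns grow to the right and rows downward; lengths in m; the calibration is good to about 2 mm. A picture is of the moment at which its call begins. calibration takes no time and is no camera call.
- sign_off(): hands the job in, once; it reports no verdict.
The state is a dict: "t": time; "joint_positions": joint angles; "qvel": joint speeds; "joint_efforts": joint torques, N m; "position": TCP position; "tcp_rot": TCP orientation; "wrist_force": force on the tool from outside, world axes, zero at the start; "torque": the same for the moment, N m; "gripper_width": finger opening in m.
Only numpy, scipy, OpenCV 4.12 (cv2) and the standard library are available. Lean on these libraries where they do the work, as an engineer would, in place of code of your own. Each camera call takes 0.05 s, during which the arm holds its last target. There are 200 camera calls.

TASK

Two quarter-turn fasteners hold the cover of the grey control box; one is home and locked, the other still stands proud. Grip the proud one by its wing, turn it until its cross bar lines up with the slot, push it down fully, turn it a full quarter turn clockwise (seen from above) so that it locks, and let go. Leave the locked fastener as it is.

Things in the scene. Friction and masses are not known exactly. Their poses are not given: they have to be found in the camera images.
- latch: Keeper of the proud fastener: an aluminium block 76 x 64 mm, 24 mm high on top of the grey control box (200 x 300 mm, 90 mm high), near one end. Origin: centre of its underside, z up. Its 5 mm top plate has a slot 48 x 20 mm, long along the keeper's x. The captive stud stands on the keeper's z axis: a black wing 44 long, 10 thick, 34 mm high, spanning 44 to 78 mm above the origin while proud.
- stud_push (a joint): How far the proud stud is pushed down, m: 0 proud, 0.017 bottom stop (wing then 3 mm above the plate, so grip it some 9 mm below its top). A spring lifts it (3 N proud, 5.5 N at the bottom). Beyond 0.013 its cross bar (36 x 10 x 6 mm, under the wing and parallel to it) is below the plate and can turn; locked and released it rises to about 0.013, held by the plate.
- stud_turn (a joint): Turn of the proud stud's wing, rad, growing clockwise seen from above: 0 along the slot (the keeper's x), 1.57 across it, locked (stop at 1.62). Starts at 0.45 to 1.0, so first turn it back counter-clockwise to 0. The bar enters the slot only within about 15 degrees of it. Stays as turned (friction 0.03 N m). Grip the wing across its 10 mm.
- mate_turn (a joint): The same turn of the other, equal fastener, already pushed in and locked near the other end of the cover, 170 to 175 mm from the first: about 1.5 to 1.57. Its wing stands 13 mm lower than the proud one's. It is to stay so.

How it is judged:
On the way:
1. the proud stud is pushed down through the slot (more than 11.5 mm) (value of joint stud_push above 0.0115 m), for 0.1 s.
At the end, for the whole second after the job is handed in: The stud stays pushed in by more than 10.5 mm, held by the plate, and stands turned at least 1.3 rad (75 degrees) clockwise from the slot, at rest; the other fastener still stands locked (more than 1.25 rad) (value of joint stud_push above 0.0105 m and value of joint stud_turn above 1.3 rad and velocity of joint stud_turn between -0.1 and 0.1 rad/s and value of joint mate_turn above 1.25 rad); the robot touches nothing.
It fails at once if the other, already locked fastener is turned out of its locked place (below 1.25 rad) (value of joint mate_turn below 1.25 rad).
It also fails if it takes over 35 s, if anything falls off the work surface, if the arm or the gripper's body presses on something with over 40 N, if the wrist force passes 120 N, or if a joint passes its speed limit or range.

## Working session

There is one attempt and no reset: what is moved stays moved. The work goes in short steps, Python scripts to look and compute and a tool call to move; the robot and the scene stay as the last step left them, time stands still between calls to the robot, and variables do not carry over. Pictures are saved under pics/ and viewed, about 8 in all and at most 12, crops included, and the job is handed in when it is done.

Besides the shell and the picture viewer there is one more tool, called after "Request:" as a command line: name --argument value ..., lists and objects as JSON in quotes. servo_tool: Moves the arm, as the interface text tells. Its arguments: {"type":"object","properties":{"rows":{"type":"array","items":{"type":"object","properties":{"tx":{"type":"number"},"ty":{"type":"number"},"tz":{"type":"number"},"turn":{"type":"number"}}}},"hand":{"type":"number"},"squeeze":{"type":"number"}},"required":["rows"]}

```bash
ls; mkdir -p pics; cat > h.py <<'E'
import numpy as np, cv2
from cell import *
def K(n):
    c=calibration(n); f=240/np.tan(np.radians(c['fov_y'])/2)
    R,_=cv2.Rodrigues(np.array(c['rvec'],float)); return f,c['cx'],c['cy'],R,np.array(c['tvec'],float)
def onplane(n,uv,z):
    f,cx,cy,R,t=K(n); uv=np.atleast_2d(uv).astype(float)
    d=np.c_[(uv[:,0]-cx)/f,(uv[:,1]-cy)/f,np.ones(len(uv))]@R; o=-R.T@t
    return o+d*((z-o[2])/d[:,2])[:,None]
def cloud(n,depth):
    f,cx,cy,R,t=K(n); v,u=np.mgrid[:480,:640]
    p=np.stack([(u-cx)/f*depth,(v-cy)/f*depth,depth],-1); return (p-t)@R
E
python3 - <<'E'
from h import *
for n in('top','scene'):
    p,d=camera(n); cv2.imwrite(f'pics/{n}0.png',p); np.save(f'{n}0.npy',d); print(n,calibration(n),(d>0).mean())
s=read_state();print(s)
E
```

```text
pics
top {'fov_y': 50.399358817010636, 'cx': 315.34703759035284, 'cy': 242.05442700854053, 'rvec': array([ 2.15403579, -2.0997582 ,  0.14235465]), 'tvec': array([0.0433388 , 0.57250708, 0.70867   ])} 0.99587890625
scene {'fov_y': 53.0647905000966, 'cx': 319.6858137571322, 'cy': 237.99110248090994, 'rvec': array([ 1.431316  ,  2.30813633, -0.7465426 ]), 'tvec': array([ 0.22885303, -0.34330285,  1.06913768])} 0.9961588541666667
{'t': 0.1, 'joint_positions': array([ 1.11457886e+00,  2.77064220e-01, -2.77365466e-02,  1.26801627e+00,
       -4.81154770e-05,  1.46739082e+00]), 'qvel': array([-5.65293042e-04, -1.90836392e-03,  1.91262381e-03, -3.59038091e-04,
        5.87140274e-05,  1.10813031e-03]), 'joint_efforts': array([-2.03633808e-04, -4.46708679e+01,  2.96128249e+01,  8.50554672e-03,
       -1.03835321e-04,  3.00254392e-06]), 'position': array([0.2156798 , 0.58586839, 0.23827038]), 'tcp_rot': array([-5.51235690e-01, -3.09233222e+00,  3.07104322e-03]), 'wrist_force': array([ 0.42125716,  0.90690162, -0.323096  ]), 'torque': array([ 0.03587985, -0.00227182, -0.02689111]), 'gripper_width': 0.08496632657834763}
```

View pics/top0.png

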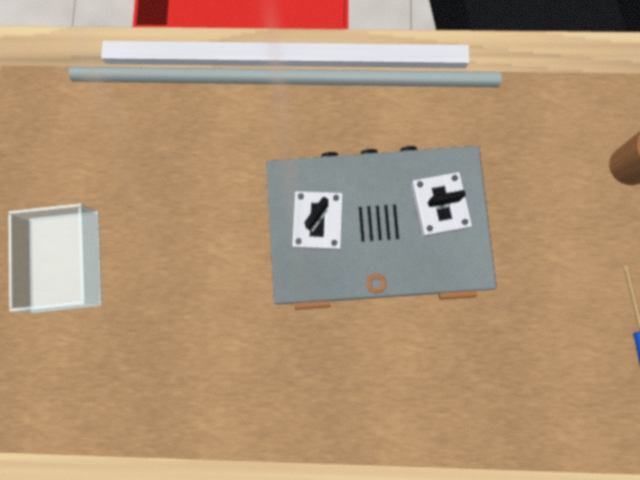

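View pics/scene0.png

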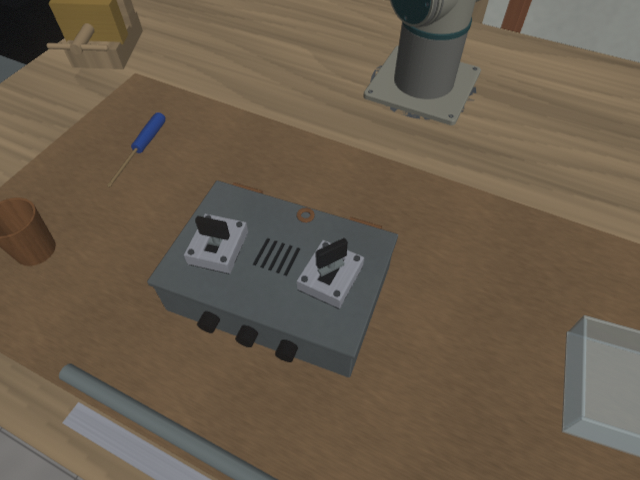

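The top view shows the proud wing on the left keeper at about (317,215), turned roughly 30° off its slot. The right wing at (446,198) stands across its slot, so it is the locked one. The scene view agrees.

```bash
python3 - <<'E'
from h import *
def rect(p):
    (c,s,a)=cv2.minAreaRect(p.astype(np.float32)*1000); b=cv2.boxPoints((c,s,a)); e0,e1=b[1]-b[0],b[2]-b[1]
    L=e0 if np.hypot(*e0)>np.hypot(*e1) else e1
    return np.round(c,1),np.round(s,1),round(np.degrees(np.arctan2(L[1],L[0]))%180,1)
for n in('top','scene'):
    im=cv2.imread(f'pics/{n}0.png'); d=np.load(f'{n}0.npy'); P=cloud(n,d)
    z=P[...,2]; hsv=cv2.cvtColor(im,cv2.COLOR_BGR2HSV)
    reg=(P[...,0]>.35)&(P[...,0]<.75)&(abs(P[...,1])<.3)&(d>0)
    print(n,'z hist',np.histogram(z[reg],bins=np.arange(.08,.19,.01)))
    for nm,m in(('plate',reg&(z>.107)&(z<.122)&(hsv[...,2]>110)),('wing',reg&(z>.125)&(hsv[...,2]<70)),('wingtop',reg&(z>.15))):
        k,l,st,_=cv2.connectedComponentsWithStats(m.astype(np.uint8))
        for i in range(1,k):
            if st[i,4]>30:
                q=P[l==i]; print(nm,st[i],rect(q[:,:2]),'z',np.percentile(q[:,2],[2,50,98]).round(4))
R,_=cv2.Rodrigues(read_state()['tcp_rot']);print(R.round(3))
E
```

```text
top z hist (array([13224, 13733,   219,  3920,    74,    73,   102,   306,   284,
           5]), array([0.08, 0.09, 0.1 , 0.11, 0.12, 0.13, 0.14, 0.15, 0.16, 0.17, 0.18]))
plate [ 413  173   59   63 1958] (array([ 617.8, -113.6]), array([76.7, 64.9]), np.float32(11.7)) z [0.1092 0.1141 0.1172]
plate [ 293  192   49   57 1974] (array([591.3,  54.5]), array([63.9, 76.7]), np.float32(179.2)) z [0.1112 0.114  0.1173]
wing [429 191  36  15 309] (array([ 617. , -112.6]), array([10.4, 42.6]), np.float32(100.0)) z [0.1361 0.1542 0.157 ]
wing [306 198  21  31 277] (array([590.2,  55.1]), array([10.3, 41.7]), np.float32(145.9)) z [0.1503 0.1671 0.1698]
wingtop [431 190  35  13 270] (array([ 617.4, -113. ]), array([10.6, 43.5]), np.float32(101.2)) z [0.1509 0.1547 0.1571]
wingtop [304 197  25  32 325] (array([591. ,  54.6]), array([10.4, 43.8]), np.float32(146.1)) z [0.1522 0.167  0.1698]
scene z hist (array([ 3772, 17691,   539,  2983,   225,   186,   257,   367,   294,
          16]), array([0.08, 0.09, 0.1 , 0.11, 0.12, 0.13, 0.14, 0.15, 0.16, 0.17, 0.18]))
plate [ 184  215   62   53 1273] (array([ 620.7, -111.9]), array([77.2, 64.8]), np.float32(11.0)) z [0.1086 0.1148 0.1169]
plate [ 297  250   67   52 1274] (array([594.1,  55.6]), array([64.9, 77. ]), np.float32(179.3)) z [0.11  0.115 0.117]
wing [195 216  34  23 540] (array([ 621.2, -111.7]), array([10.7, 43.2]), np.float32(100.5)) z [0.1264 0.1459 0.1569]
wing [316 238  32  30 591] (array([594.8,  56.3]), array([10.2, 43.6]), np.float32(146.9)) z [0.1375 0.16   0.1701]
wingtop [195 216  32  13 239] (array([ 620.9, -111.9]), array([10.6, 43.4]), np.float32(101.9)) z [0.1504 0.1551 0.1572]
wingtop [316 238  32  25 438] (array([594.8,  56.2]), array([10.2, 43.2]), np.float32(146.7)) z [0.151  0.1663 0.1703]
[[-0.938  0.346 -0.001]
 [ 0.346  0.938 -0.002]
 [ 0.    -0.002 -1.   ]]
```

Request:
servo_tool --rows '[{"tx": -27, "ty": -18.4}, {"tx": -27, "ty": -18.4}, {"tx": -27, "ty": -18.4}, {"tx": -27, "ty": -18.4}, {"tx": -27, "ty": -18.4}, {"tx": -27, "ty": -18.4}, {"tx": -27, "ty": -18.4}, {"tx": -27, "ty": -18.4}, {"tx": -27, "ty": -18.4}, {"tx": -27, "ty": -18.4}, {"tx": -27, "ty": -18.4}, {"tx": -27, "ty": -18.4}, {"tx": -27, "ty": -18.4}, {"tx": -27, "ty": -18.4}, {"tx": -27, "ty": -18.4}, {"tx": -27, "ty": -18.4}, {"tx": -27, "ty": -18.4}, {"tx": -27, "ty": -18.4}, {"turn": 6}, {"turn": 6}]' --hand 40 --squeeze 40

```text
invalid input
```

```bash
cat > go.py <<'E'
from h import *
import sys
def rel(x,y,z,yaw):
    s=read_state(); R,_=cv2.Rodrigues(np.array(s['tcp_rot'])); d=R.T@(np.array([x,y,z])-s['position'])*1000
    cur=np.degrees(np.arctan2(R[1,1],R[0,1])); print('t',s['t'],'pos',s['position'].round(4),'yawY',cur.round(1),'tiltz',R[:,2].round(3))
    print('tool shift',d.round(1),'turn',round(cur-yaw,1),'F',s['wrist_force'].round(1),'T',s['torque'].round(2),'w',round(s['gripper_width'],4),'q',s['joint_positions'].round(2))
rel(*map(float,sys.argv[1:]))
E
python3 go.py .592 .0553 .148 56.3; python3 -c "
from cell import *
print(tips_ahead)"
```

```text
t 0.1 pos [0.2157 0.5859 0.2383] yawY 69.8 tiltz [-0.001 -0.002 -1.   ]
tool shift [-536.5 -367.7   90.9] turn 13.5 F [ 0.4  0.9 -0.3] T [ 0.04 -0.   -0.03] w 0.085 q [ 1.11  0.28 -0.03  1.27 -0.    1.47]
0.008
```

Request:
servo_tool --rows '[{"tx": -27, "ty": -18.4, "tz": 0, "turn": 0}, {"tx": -27, "ty": -18.4, "tz": 0, "turn": 0}, {"tx": -27, "ty": -18.4, "tz": 0, "turn": 0}, {"tx": -27, "ty": -18.4, "tz": 0, "turn": 0}, {"tx": -27, "ty": -18.4, "tz": 0, "turn": 0}, {"tx": -27, "ty": -18.4, "tz": 0, "turn": 0}, {"tx": -27, "ty": -18.4, "tz": 0, "turn": 0}, {"tx": -27, "ty": -18.4, "tz": 0, "turn": 0}, {"tx": -27, "ty": -18.4, "tz": 0, "turn": 0}, {"tx": -27, "ty": -18.4, "tz": 0, "turn": 0}, {"tx": -27, "ty": -18.4, "tz": 0, "turn": 0}, {"tx": -27, "ty": -18.4, "tz": 0, "turn": 0}, {"tx": -27, "ty": -18.4, "tz": 0, "turn": 0}, {"tx": -27, "ty": -18.4, "tz": 0, "turn": 0}, {"tx": -27, "ty": -18.4, "tz": 0, "turn": 0}, {"tx": -27, "ty": -18.4, "tz": 0, "turn": 0}, {"tx": -27, "ty": -18.4, "tz": 0, "turn": 0}, {"tx": -27, "ty": -18.4, "tz": 0, "turn": 0}, {"tx": 0, "ty": 0, "tz": 0, "turn": 6}, {"tx": 0, "ty": 0, "tz": 0, "turn": 6}]' --hand 40 --squeeze 40

```text
t: 1.77
position: [0.5682, 0.0826, 0.2269]
tcp_rot: [-0.871, -3.007, 0.019]
wrist_force: [-0.1, -0.3, -0.2]
gripper_width: 0.0399
```

```bash
python3 go.py .592 .0553 .148 56.3
```

```text
t 1.7667 pos [0.5682 0.0826 0.2269] yawY 57.7 tiltz [-0.014 -0.009 -1.   ]
tool shift [-35.3  -9.2  78.8] turn 1.4 F [-0.1 -0.3 -0.2] T [ 0.05 -0.05  0.  ] w 0.0399 q [ 0.04  0.2  -0.15  1.24 -0.01  0.6 ]
```

Request:
servo_tool --rows '[{"tx": -17, "ty": -4.5, "tz": 0, "turn": 1.4}, {"tx": -18, "ty": -4.5, "tz": 0, "turn": 0}, {"tx": 0, "ty": 0, "tz": 15, "turn": 0}, {"tx": 0, "ty": 0, "tz": 15, "turn": 0}, {"tx": 0, "ty": 0, "tz": 0, "turn": 0}, {"tx": 0, "ty": 0, "tz": 0, "turn": 0}]'

```text
t: 2.27
position: [0.5946, 0.0507, 0.194]
tcp_rot: [-0.914, -2.992, 0.021]
wrist_force: [-0.6, -0.2, 0.4]
gripper_width: 0.0401
```

```bash
python3 go.py .592 .0553 .148 56.3
```

```text
t 2.2667 pos [0.5946 0.0507 0.194 ] yawY 56.0 tiltz [-0.016 -0.009 -1.   ]
tool shift [ 4.3  3.1 45.9] turn -0.3 F [-0.6 -0.2  0.4] T [ 0.03  0.   -0.02] w 0.0401 q [-0.02  0.26 -0.14  1.18 -0.01  0.57]
```

Request:
servo_tool --rows '[{"tx": 4.2, "ty": 3, "tz": 0, "turn": 0}, {"tx": 0, "ty": 0, "tz": 12, "turn": 0}, {"tx": 0, "ty": 0, "tz": 12, "turn": 0}, {"tx": 0, "ty": 0, "tz": 10, "turn": 0}, {"tx": 0, "ty": 0, "tz": 8, "turn": 0}, {"tx": 0, "ty": 0, "tz": 0, "turn": 0}, {"tx": 0, "ty": 0, "tz": 0, "turn": 0}]'

```text
t: 2.85
position: [0.5919, 0.0564, 0.1489]
tcp_rot: [-0.91, -2.994, 0.02]
wrist_force: [-1.0, 0.0, 0.7]
gripper_width: 0.0401
```

```bash
python3 go.py .592 .0553 .148 56.3; python3 - <<'E'
from h import *
p,d=camera('scene'); cv2.imwrite('pics/s1.png',cv2.resize(p[150:330,200:440],None,fx=3,fy=3))
E
```

```text
t 2.85 pos [0.5919 0.0564 0.1489] yawY 56.2 tiltz [-0.015 -0.009 -1.   ]
tool shift [-0.7 -0.9  0.9] turn -0.1 F [-1.   0.   0.7] T [-0.01  0.04 -0.02] w 0.0401 q [-0.01  0.29 -0.2   1.09 -0.01  0.58]
```

View pics/s1.png

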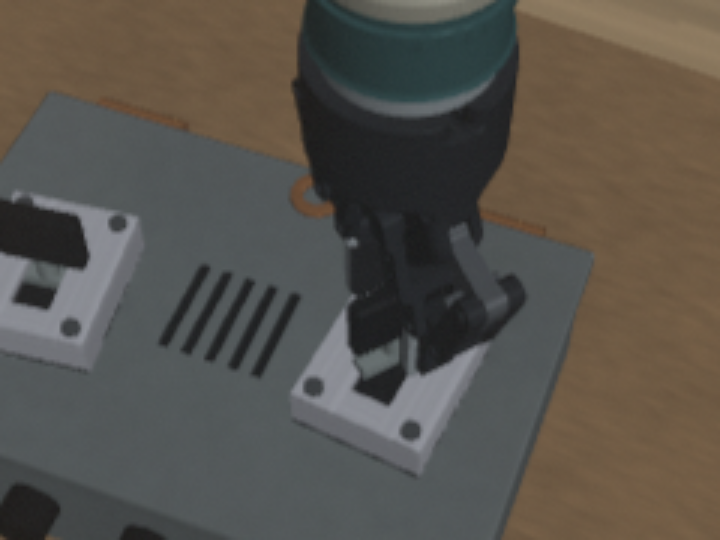

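The fingers straddle the proud wing, which shows around (405,330) in the crop. I'll close on it.

Request:
servo_tool --rows '[{"tx": 0, "ty": -0.5, "tz": 0, "turn": 0}, {"tx": 0, "ty": 0, "tz": 0, "turn": 0}, {"tx": 0, "ty": 0, "tz": 0, "turn": 0}, {"tx": 0, "ty": 0, "tz": 0, "turn": 0}, {"tx": 0, "ty": 0, "tz": 0, "turn": 0}, {"tx": 0, "ty": 0, "tz": 0, "turn": 0}, {"tx": 0, "ty": 0, "tz": 0, "turn": 0}, {"tx": 0, "ty": 0, "tz": 0, "turn": 0}]' --hand 0 --squeeze 50

```text
t: 3.57
position: [0.5916, 0.0557, 0.1496]
tcp_rot: [-0.911, -2.994, 0.019]
wrist_force: [0.3, -0.8, -0.4]
gripper_width: 0.0092
```

```bash
python3 go.py .592 .0553 .148 89.2
```

```text
t 3.5667 pos [0.5916 0.0557 0.1496] yawY 56.1 tiltz [-0.015 -0.008 -1.   ]
tool shift [-0.5 -0.1  1.6] turn -33.1 F [ 0.3 -0.8 -0.4] T [ 0.12 -0.11  0.01] w 0.0092 q [-0.01  0.29 -0.2   1.09 -0.01  0.58]
```

Gripped (9–10 mm). Next, turn counter-clockwise by 33°.

Request:
servo_tool --rows '[{"tx": 0, "ty": 0, "tz": 0, "turn": -5}, {"tx": 0, "ty": 0, "tz": 0, "turn": -5}, {"tx": 0, "ty": 0, "tz": 0, "turn": -5}, {"tx": 0, "ty": 0, "tz": 0, "turn": -5}, {"tx": 0, "ty": 0, "tz": 0, "turn": -5}, {"tx": 0, "ty": 0, "tz": 0, "turn": -5}, {"tx": 0, "ty": 0, "tz": 0, "turn": -3}, {"tx": 0, "ty": 0, "tz": 0, "turn": 0}, {"tx": 0, "ty": 0, "tz": 0, "turn": 0}]'

```text
t: 4.32
position: [0.5915, 0.0552, 0.1496]
tcp_rot: [0.018, -3.126, 0.015]
wrist_force: [-0.3, -0.1, -1.6]
gripper_width: 0.0089
```

```bash
python3 go.py .592 .0553 .131 89.2
```

```text
t 4.3167 pos [0.5915 0.0552 0.1496] yawY 90.7 tiltz [-0.015 -0.01  -1.   ]
tool shift [-0.8  0.3 18.6] turn 1.5 F [-0.3 -0.1 -1.6] T [ 0.05 -0.1   0.01] w 0.0089 q [-0.01  0.29 -0.2   1.09 -0.01 -0.02]
```

Request:
servo_tool --rows '[{"tx": 0, "ty": 0, "tz": 3, "turn": 1.5}, {"tx": 0, "ty": 0, "tz": 3, "turn": 0}, {"tx": 0, "ty": 0, "tz": 3, "turn": 0}, {"tx": 0, "ty": 0, "tz": 3, "turn": 0}, {"tx": 0, "ty": 0, "tz": 2, "turn": 0}, {"tx": 0, "ty": 0, "tz": 1, "turn": 0}, {"tx": 0, "ty": 0, "tz": 0, "turn": 0}]'

```text
t: 4.9
position: [0.5916, 0.0552, 0.1373]
tcp_rot: [-0.029, -3.128, 0.015]
wrist_force: [-2.2, -0.4, 3.6]
gripper_width: 0.0089
```

```bash
python3 go.py .592 .0553 .1326 89.2
```

```text
t 4.9 pos [0.5916 0.0552 0.1373] yawY 88.9 tiltz [-0.014 -0.01  -1.   ]
tool shift [-0.5  0.1  4.7] turn -0.3 F [-2.2 -0.4  3.6] T [0.1  0.39 0.06] w 0.0089 q [-0.01  0.3  -0.22  1.07 -0.01  0.01]
```

Request:
servo_tool --rows '[{"tx": 0, "ty": 0, "tz": 3, "turn": 0}, {"tx": 0, "ty": 0, "tz": 2, "turn": 0}, {"tx": 0, "ty": 0, "tz": 0.6, "turn": 0}, {"tx": 0, "ty": 0, "tz": 0.3, "turn": 0}]'

```text
t: 5.23
position: [0.5916, 0.0552, 0.1325]
tcp_rot: [-0.029, -3.128, 0.015]
wrist_force: [-3.2, -1.4, 6.6]
gripper_width: 0.0089
```

```bash
python3 go.py .592 .0553 .1326 -0.8
```

```text
t 5.2333 pos [0.5916 0.0552 0.1325] yawY 88.9 tiltz [-0.013 -0.01  -1.   ]
tool shift [-0.4  0.1 -0.1] turn 89.7 F [-3.2 -1.4  6.6] T [ 0.09  0.66 -0.07] w 0.0089 q [-0.01  0.31 -0.22  1.06 -0.01  0.01]
```

Request:
servo_tool --rows '[{"tx": 0, "ty": 0, "tz": 0.2, "turn": 6}, {"tx": 0, "ty": 0, "tz": 0.2, "turn": 6}, {"tx": 0, "ty": 0, "tz": 0.2, "turn": 6}, {"tx": 0, "ty": 0, "tz": 0.2, "turn": 6}, {"tx": 0, "ty": 0, "tz": 0.2, "turn": 6}, {"tx": 0, "ty": 0, "tz": 0.2, "turn": 6}, {"tx": 0, "ty": 0, "tz": 0.2, "turn": 6}]'

```text
t: 5.82
position: [0.5918, 0.0558, 0.1325]
tcp_rot: [-1.197, -2.896, 0.019]
wrist_force: [-2.4, 0.3, 5.2]
gripper_width: 0.0093
```

```bash
python3 go.py .592 .0553 .1326 -0.8
```

```text
t 5.8167 pos [0.5918 0.0558 0.1325] yawY 45.1 tiltz [-0.012 -0.008 -1.   ]
tool shift [-0.5 -0.2 -0.1] turn 45.9 F [-2.4  0.3  5.2] T [0.15 0.54 0.03] w 0.0093 q [-0.01  0.31 -0.22  1.05 -0.01  0.77]
```

Request:
servo_tool --rows '[{"tx": 0, "ty": 0, "tz": 0.2, "turn": 6}, {"tx": 0, "ty": 0, "tz": 0.2, "turn": 6}, {"tx": 0, "ty": 0, "tz": 0.2, "turn": 6}, {"tx": 0, "ty": 0, "tz": 0.2, "turn": 6}, {"tx": 0, "ty": 0, "tz": 0.2, "turn": 6}, {"tx": 0, "ty": 0, "tz": 0.2, "turn": 6}, {"tx": 0, "ty": 0, "tz": 0.2, "turn": 5}, {"tx": 0, "ty": 0, "tz": 0.2, "turn": 2.5}, {"tx": 0, "ty": 0, "tz": 0, "turn": 0}]'

```text
t: 6.57
position: [0.5924, 0.0561, 0.1326]
tcp_rot: [-2.235, -2.204, 0.02]
wrist_force: [-2.8, -1.3, 4.7]
gripper_width: 0.0091
```

```bash
python3 go.py .592 .0553 .1326 -0.8
```

```text
t 6.5667 pos [0.5924 0.0561 0.1326] yawY -0.8 tiltz [-0.011 -0.007 -1.   ]
tool shift [-0.8 -0.4 -0. ] turn -0.0 F [-2.8 -1.3  4.7] T [ 0.08  0.52 -0.06] w 0.0091 q [-0.01  0.31 -0.22  1.05 -0.01  1.57]
```

Request:
servo_tool --rows '[{"tx": 0, "ty": 0, "tz": 0, "turn": 0}, {"tx": 0, "ty": 0, "tz": 0, "turn": 0}, {"tx": 0, "ty": 0, "tz": 0, "turn": 0}, {"tx": 0, "ty": 0, "tz": 0, "turn": 0}, {"tx": 0, "ty": 0, "tz": 0, "turn": 0}, {"tx": 0, "ty": 0, "tz": 0, "turn": 0}, {"tx": 0, "ty": 0, "tz": -10, "turn": 0}, {"tx": 0, "ty": 0, "tz": -20, "turn": 0}, {"tx": 0, "ty": 0, "tz": -25, "turn": 0}, {"tx": 0, "ty": 0, "tz": -25, "turn": 0}, {"tx": 0, "ty": 0, "tz": -25, "turn": 0}, {"tx": 0, "ty": 30, "tz": 0, "turn": 0}, {"tx": 30, "ty": 0, "tz": 0, "turn": 0}, {"tx": 30, "ty": 0, "tz": 0, "turn": 0}, {"tx": 30, "ty": 0, "tz": 0, "turn": 0}, {"tx": 0, "ty": 0, "tz": 0, "turn": 0}, {"tx": 0, "ty": 0, "tz": 0, "turn": 0}]' --hand 40

```text
t: 7.98
position: [0.6287, 0.1491, 0.2468]
tcp_rot: [2.235, 2.204, -0.011]
wrist_force: [-0.0, 0.2, -0.6]
gripper_width: 0.0398
```

```bash
python3 go.py .592 .0553 .1326 -0.8; python3 - <<'E'
from h import *
for n in('scene','top'):
    p,d=camera(n); P=cloud(n,d); z=P[...,2]
    if n=='scene': cv2.imwrite('pics/s2.png',p)
    for c in((.593,.0558),(.619,-.1125)):
        m=(d>0)&(np.hypot(P[...,0]-c[0],P[...,1]-c[1])<.03)&(z>.13)&(z<.175)
        q=P[m]
        if len(q)>30: print(n,len(q),cv2.minAreaRect((q[:,:2]*1000).astype(np.float32)),np.percentile(q[:,2],[50,98]).round(4))
E
```

```text
t 7.9833 pos [0.6287 0.1491 0.2468] yawY -0.8 tiltz [-0.003 -0.007 -1.   ]
tool shift [-93.5 -35.1 114.9] turn 0.0 F [-0.   0.2 -0.6] T [ 0.02 -0.01 -0.01] w 0.0398 q [ 0.14  0.31  0.04  1.3  -0.01  1.72]
scene 524 ((594.7115478515625, 56.10411071777344), (43.31600570678711, 11.262264251708984), 89.44795989990234) [0.1501 0.1572]
scene 502 ((620.8837890625, -111.7415542602539), (11.195661544799805, 44.0485725402832), 11.554247856140137) [0.1493 0.1571]
top 369 ((591.0560913085938, 54.58781433105469), (43.07611083984375, 10.440452575683594), 88.91792297363281) [0.1538 0.1566]
top 389 ((617.3751831054688, -112.87012481689453), (10.628473281860352, 43.58130645751953), 12.36509895324707) [0.1538 0.1566]
```

View pics/s2.png

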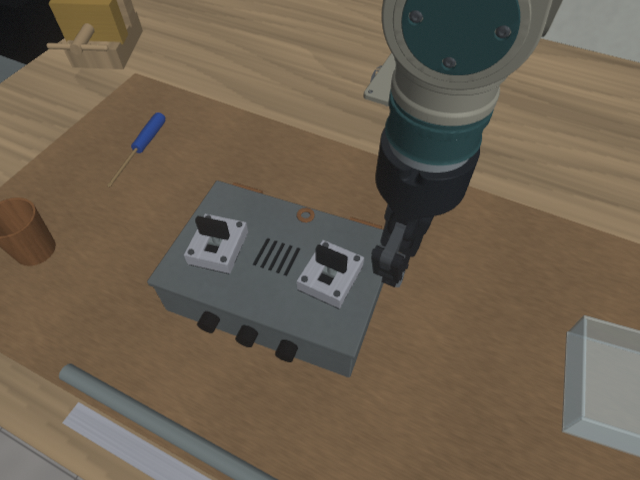

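The proud wing at (331,258) now stands across its slot. Its top is at 0.157 m, the same height as the locked one at (212,227). The gripper is clear of both, so I'm handing in.

```bash
python3 -c "
from cell import *
print(sign_off())"
```

```text
the job is handed in; nothing more can be done
None
```

The proud fastener is locked and the job is handed in, at about 8 s on the robot's clock. I gripped it by the wing, turned it about 33° counter-clockwise to line up with the slot and pushed it down 17 mm. I then turned it about 90° clockwise, let go and backed off.

**Last checks, from both cameras:**
- **Locked fastener:** its wing points at about 89° in the world frame. With the slot at about 179°, that is roughly 1.57 rad clockwise from the slot. Its top came down from about 0.170 to 0.157 m, so it is held about 13 mm in.
- **Other fastener:** its wing still points at about 102°, with its top at 0.157 m, the same as at the start.
- **Gripper:** it is clear of everything, with less than 1 N at the wrist.

**Disagreements:** the two cameras differ by 2–4 mm in position, close to the stated calibration error, so I gripped midway between them. My first move call was refused for leaving out zero fields. No check failed.

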